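# Push two cartons into a row in the corner rail

### The arm

A 6-joint arm with a two-finger parallel gripper is mounted at the origin on the work surface. World frame = base frame: x ahead of the robot, y to its left, z up, the work surface at z = 0. Lengths are in m, angles in rad, forces in N, time in s.
With the tool pointing down it reaches from about 0.275 to 0.725 m from the base axis. Payload 15.9 kg.
Tool frame: the origin (TCP) lies between the finger pads; the fingertips stand 19 mm ahead of it and the grasp point (between the pads) is the TCP; z points along the fingers, y is the line along which they close (so a half turn about z gives the same grasp; the last joint's range is limited). The gripper opens to 85 mm and grips with 20 to 120 N. Pads are 22 mm wide; open, the fingers measure 114 mm over their backs; the gripper's body (76 mm by 85 mm) begins 54 mm behind the grasp point. The pads swing forward as they close: fully open they stand 13 mm farther back than shut.
Start: joints at [-1.131, 0.213, -0.034, 1.323, 0, 1.571], TCP at [0.213, -0.452, 0.25] pointing down, gripper open.
Joint ranges: [-2.98, 2.98], [-0.74, 1.72], [-1.14, 1.35], [-2.1, 2.04], [-1.57, 1.44], [-3.14, 3.14]. Speed limits (rad/s): [1.89, 1.89, 2.39, 2.57, 3.14, 3.14].

### API

Orientations are given as a unit quaternion [x, y, z, w].
In Python, from rig import ctrl gives the robot as it stands. The module is installed in compiled form; this text tells all that it offers. Calls block until the motion is done:
- ctrl.goto(position, orientation): joint-space move of the TCP to a pose.
- ctrl.servo_line(position, rotation=None, feed=0.15, f_stop=None): straight line of the TCP; rotation=None keeps the orientation; feed is the mean speed in m/s. With f_stop (N) it stops when the force on the tool has changed by that much, and returns True; else False.
- ctrl.goto_joints(angles): joint-space move.
- ctrl.grip(opening, grasp_force=None): finger opening in m; grasp_force is the grip in N (None keeps the last); returns when the fingers have stopped.
- ctrl.sleep(seconds).
- ctrl.inverse_kinematics(position, orientation): joint angles nearest the present ones, or None.
- ctrl.sense(): the state.
- ctrl.get_image(name): name is "scene" or "top" or "wrist"; returns the picture (400x640x3 uint8, red, green, blue); there is no depth.
- ctrl.camera_model(name): a dict with "intrinsics" (3x3 intrinsics, pixels), "R" (3x3) and "t" (3): a world point X has camera coordinates R X + t. Camera axes: x right, y down, z forward; pixel columns grow to the right and rows downward; lengths in m; the calibration is good to about 2 mm. A picture is of the moment at which its call begins: read the wrist's pose just before it. camera_model takes no time and is no camera call; for the wrist camera it gives the pose at the moment of the call.
A pose or a line that the arm cannot do raises ctrl.MotionError and nothing moves.
- ctrl.close_job(): hands the job in; it is judged then, once.
Trained networks look in the newest picture that a camera, given by its name, has taken for a name from the list of things; names that differ only in an ending like _2 or _b are one class to them, and where a whole thing is asked for, a point or a joint stands for the part that bears it (a point fixed in the world has none). Each returns a list of dicts, best first, with "score" (0 to 1); they miss things now and then, are a little off and sometimes report something else, mostly with a low value. They report only what shows in the picture. A call takes as long as a camera call. They do not tell look-alikes from the thing itself.
- ctrl.boxes_of(camera, label): "xy" ([column, row] in pixels, amid what is visible of it).
- ctrl.regions_of(camera, label): "mask" (400x640 bool, what is visible of it) and "xy" ([column, row] in pixels, amid what is visible of it).
The state is a dict: "time": time; "joints": joint angles; "joint_vel": joint speeds; "joint_torque": joint torques, N m; "tool_pos": TCP position; "ee_rot": TCP orientation; "contact_force": force on the tool from outside, world axes, zero at the start; "ft_torque": the same for the moment, N m; "gripper_width": finger opening in m; "grasp_force": force on a finger pad.
Only numpy, scipy, OpenCV 4.12 (cv2) and the standard library are available. Lean on these libraries where they do the work, as an engineer would, in place of code of your own. Each camera call takes 0.05 s, during which the arm holds its last target. There are 200 camera calls.

### The job

Tidy the two detergent cartons into a closed-up row in the corner of the low metal rail: with the fingertips, push them along the worktop until both lie flat against the long back rail, one of them touching the end stop and the other touching its neighbour, in either order, with no gaps. Only push them: they must stay flat on the worktop, never lifted or tipped. Leave the bottles, cup, jar, brush and peg tray where they are.

Things in the scene. Friction and masses are not known exactly. Their poses are not given: they have to be found in the camera images.
- rail: Fixed L-shaped dark steel corner rail, 40 mm high, 12 mm thick. Origin at worktop level on the front (robot-side) face of the long back rail, which is its plane x = 0, y from -292 to +182 mm. +x points away from the robot; +y runs along the rail to the robot's left. End stop at the left end: inner face is the plane y = +170 mm, coming forward to x = -140 mm. Right end and front open. Yaw within 6 degrees.
- corner (a point): The inner corner of the rail at worktop level, where the front face of the back rail meets the inner face of the end stop: (0, 170, 0) mm in the rail's frame.
- carton_large: Closed rigid cardboard carton, white paper panel on top, 180 mm wide (its y), 120 mm deep (its x), 60 mm high, 0.4 to 0.8 kg. Origin at the centre of its underside, x pointing away from the robot, z up. Starts in front of the back rail, clear of it and of the end stop, turned up to 15 degrees from square. Slides at a push of roughly 2 to 8 N.
- carton_small: Closed rigid cardboard detergent carton like the large one but 120 mm wide (its y), 110 mm deep (its x), 60 mm high, 0.28 to 0.56 kg. Origin at the centre of its underside, x pointing away from the robot, z up. It starts beside the large one, on its left or its right, clear of the rail, turned up to 15 degrees from square.
- softener: Bystander: blue upright bottle, 70 mm across, 200 mm high, standing behind the back rail. Origin at the centre of its underside.
- stain_bottle: Bystander: white upright bottle, 60 mm across, 160 mm high, standing behind the back rail. Origin at the centre of its underside.
- cup: Bystander: grey plastic measuring cup, 66 mm across the rim, 60 mm high, standing open on the robot's side of the cartons, in front of the gap between them. Origin at the centre of its underside.
- jar: Bystander: small brown glass jar, 56 mm across, 55 mm high, to the right of and in front of the cartons. Origin at the centre of its underside.
- brush: Bystander: brush lying on the worktop, roughly along x, to the left, on the robot's side of the end stop. Origin at the worktop under its middle.
- peg_tray: Bystander: small open wooden tray holding clothes pegs, 110 by 90 mm, 45 mm high, left of the end stop. Origin at the centre of its underside.
There are look-alikes about, which are no part of the job. What is shaped like the carton_small but blue, purple or red is not meant.

How it is judged:
At the end, for the whole second after the job is handed in: Both cartons lie flat and at rest on the worktop, each within 7 mm of touching the back rail and within 4 degrees of square to it; one is within 7 mm of the end stop and the row is closed up so that all gaps along it add up to at most 12 mm (x of carton_large in the frame of rail between -0.067 and -0.045 m and x of carton_small in the frame of rail between -0.062 and -0.045 m and angle between the x axis of each of carton_large, carton_small and the x axis of rail, either way round below 0.07 rad and height (world z) of each of carton_large, carton_small below 0.006 m and angle between each of carton_large, carton_small's own z axis and vertical below 0.06 rad and linear speed of each of carton_large, carton_small below 0.01 m/s and ((y of carton_large in the frame of rail above 0.073 m and y of carton_small in the frame of rail above -0.082 m) or (y of carton_small in the frame of rail above 0.103 m and y of carton_large in the frame of rail above -0.052 m))).
It fails at once if a carton is lifted or tipped (height (world z) of any of carton_large, carton_small above 0.015 m or angle between any of carton_large, carton_small's own z axis and vertical above 0.2 rad).
It fails at once if a bystander is moved by more than 15 mm or tipped (distance of any of softener, stain_bottle, cup, jar, brush, peg_tray from where it was at the start of the episode above 0.015 m or angle between any of softener, stain_bottle, cup, jar, peg_tray's own z axis and vertical above 0.3 rad).
It also fails if it takes over 58 s, if anything falls off the work surface, if the arm or the gripper's body presses on something with over 40 N, if the wrist force passes 120 N, or if a joint passes its speed limit or range.

## Working session

There is one attempt and no reset: what is moved stays moved. The work goes in short steps, each a Python script; the robot and the scene stay as the last script left them, time stands still between calls to the robot, and variables do not carry over. Pictures are saved under pics/ and viewed, at most 10 in all, crops included, and the job is handed in when it is done.

```bash
mkdir -p pics
cat > h.py <<'E'
import numpy as np, cv2
from rig import ctrl
def ray(cam,px,z):
    m=ctrl.camera_model(cam);K,R,t=map(np.array,(m["intrinsics"],m["R"],m["t"]))
    d=R.T@np.linalg.inv(K)@np.array([px[0],px[1],1.]);c=-R.T@t
    return c+d*(z-c[2])/d[2]
def proj(cam,X):
    m=ctrl.camera_model(cam);p=np.array(m["intrinsics"])@(np.array(m["R"])@np.array(X)+np.array(m["t"]));return p[:2]/p[2]
def save(n,im): cv2.imwrite(f"pics/{n}.png",cv2.cvtColor(im,cv2.COLOR_RGB2BGR))
E
python3 - <<'E'
from h import *
for c in("top","scene"):
    im=ctrl.get_image(c);save(c+"0",im)
    for n in("rail","carton_large","carton_small","cup","jar","brush","peg_tray","softener","stain_bottle"):
        print(c,n,[(round(b["score"],2),np.round(b["xy"]).tolist(),np.round(ray(c,b["xy"],0.03)[:2],3).tolist()) for b in ctrl.boxes_of(c,n)])
print(ctrl.sense()["time"],ctrl.sense()["ee_rot"])
E
```

```text
top rail [(0.77, [316.0, 134.0], [0.663, 0.056])]
top carton_large []
top carton_small [(0.97, [226.0, 306.0], [0.169, 0.315]), (0.83, [293.0, 170.0], [0.557, 0.122]), (0.58, [256.0, 233.0], [0.373, 0.229]), (0.56, [389.0, 252.0], [0.316, -0.153]), (0.54, [430.0, 210.0], [0.438, -0.276])]
top cup [(0.94, [335.0, 224.0], [0.398, 0.001]), (0.72, [304.0, 92.0], [0.792, 0.092]), (0.63, [429.0, 212.0], [0.432, -0.271])]
top jar [(0.62, [429.0, 212.0], [0.431, -0.273])]
top brush [(0.6, [210.0, 222.0], [0.408, 0.364])]
top peg_tray [(0.93, [202.0, 149.0], [0.621, 0.391])]
top softener [(0.89, [375.0, 91.0], [0.794, -0.122])]
top stain_bottle [(0.72, [303.0, 93.0], [0.787, 0.094])]
scene rail [(0.68, [390.0, 246.0], [0.691, 0.034])]
scene carton_large [(0.83, [314.0, 248.0], [0.552, -0.1]), (0.35, [231.0, 266.0], [0.435, -0.274])]
scene carton_small [(0.9, [318.0, 106.0], [0.175, 0.311]), (0.8, [344.0, 146.0], [0.367, 0.227]), (0.64, [372.0, 202.0], [0.569, 0.115]), (0.61, [238.0, 213.0], [0.323, -0.162])]
scene cup [(0.74, [302.0, 187.0], [0.388, 0.02])]
scene jar [(0.94, [232.0, 267.0], [0.438, -0.274])]
scene brush [(0.64, [383.0, 131.0], [0.418, 0.364])]
scene peg_tray [(0.64, [443.0, 160.0], [0.63, 0.386])]
scene softener [(0.77, [380.0, 304.0], [0.766, -0.103])]
scene stain_bottle [(0.69, [435.0, 248.0], [0.779, 0.109])]
1.0 [9.75916733e-01 2.18143370e-01 5.47978785e-06 2.49643214e-05]
```

View pics/top0.png

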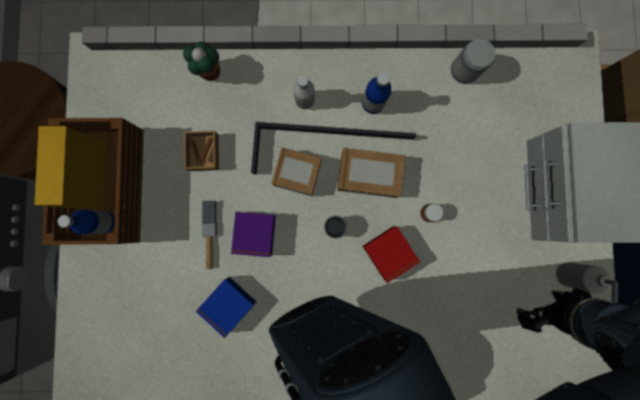

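View pics/scene0.png

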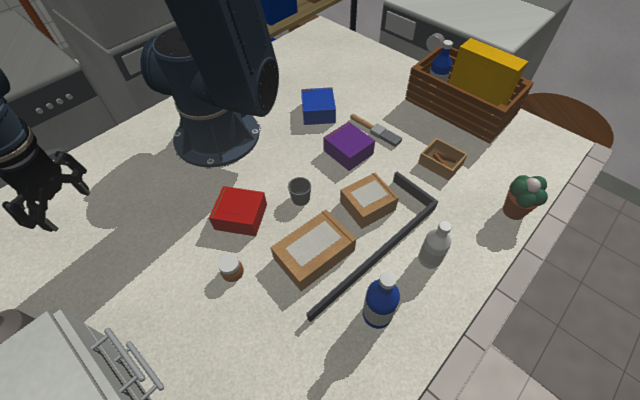

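The top view shows the brown cartons with white panels: small at about (297,171) and large at (372,172). The rail corner is at about (258,126) and the rail runs to about (415,135). The cup is at (335,226) and the jar at (432,212).

Things that could be taken for the small carton: purple (254,233), blue (226,306) and red (391,254) boxes, all excluded by colour. The brown one at (297,171) is the right one. Next I fit poses by silhouette.

```bash
cat >> h.py <<'E'
from scipy.optimize import minimize
S=4
def pts(p,loc):
    c,s=np.cos(p[2]),np.sin(p[2]);l=np.array(loc,float)
    return np.c_[p[0]+c*l[:,0]-s*l[:,1],p[1]+s*l[:,0]+c*l[:,1],l[:,2]]
def box(x0,x1,y0,y1,h): return [(x,y,z) for x in(x0,x1) for y in(y0,y1) for z in(0,h)]
LG=[box(-.06,.06,-.09,.09,.06)];SM=[box(-.055,.055,-.06,.06,.06)]
RL=[box(0,.012,-.292,.182,.04),box(-.14,.012,.17,.182,.04)]
def hulls(cam,p,parts):
    out=[]
    for q in parts:
        P=np.array([proj(cam,X) for X in pts(p,q)]);out.append(cv2.convexHull(np.float32((P+.5)*S)).astype(np.int32))
    return out
def fit(masks,p0,parts):
    big={c:cv2.resize(m.astype(np.uint8)*255,None,fx=S,fy=S,interpolation=cv2.INTER_LINEAR)>127 for c,m in masks.items()}
    def cost(p):
        v=0
        for c,b in big.items():
            r=np.zeros(b.shape,np.uint8);[cv2.fillConvexPoly(r,h,1) for h in hulls(c,p,parts)]
            r=r>0;v+=1-(r&b).sum()/(r|b).sum()
        return v/len(big)
    best=None
    for a in(-.15,0,.15):
        s=np.array(p0)+[0,0,a]
        r=minimize(cost,s,method="Nelder-Mead",options=dict(initial_simplex=[s,s+[.02,0,0],s+[0,.02,0],s+[0,0,.1]],maxiter=120,xatol=2e-4,fatol=1e-4))
        if best is None or r.fun<best.fun: best=r
    return best.x,best.fun
def brown(im,cam,xy,rad):
    hsv=cv2.cvtColor(im,cv2.COLOR_RGB2HSV)
    m=((hsv[...,0]>6)&(hsv[...,0]<22)&(hsv[...,1]>85)&(hsv[...,2]>50)).astype(np.uint8)
    m=cv2.morphologyEx(m,cv2.MORPH_OPEN,np.ones((2,2)))
    n,l=cv2.connectedComponents(m);px=proj(cam,[*xy,.05])
    best=None
    for i in range(1,n):
        q=np.argwhere(l==i)[:,::-1]
        if len(q)<80: continue
        h=cv2.convexHull(q.astype(np.int32));d=cv2.pointPolygonTest(h,(float(px[0]),float(px[1])),True)
        if best is None or d>best[0]: best=(d,h)
    o=np.zeros(m.shape,np.uint8);cv2.fillConvexPoly(o,best[1],1);return o>0
E
cat > look.py <<'E'
from h import *
import sys,json
def look(name,cams=("top","scene"),lg=(.555,-.1),sm=(.557,.118),rail=False):
    ims={c:ctrl.get_image(c) for c in cams};res={}
    jobs=[("lg",lg,LG),("sm",sm,SM)]
    for n,xy,parts in jobs:
        ms={c:brown(ims[c],c,xy,0) for c in cams}
        res[n]=fit(ms,[*xy,0],parts)
        if rail: print(n,[(c,np.round(fit({c:ms[c]},[*xy,0],parts)[0],4)) for c in cams])
    if rail:
        ms={}
        for c in cams:
            r=[m for m in ctrl.regions_of(c,"rail")][0]["mask"]
            ms[c]=r&True
        p0=[.667,.06,-.06]
        res["rail"]=fit(ms,p0,RL)
        print("rail",[(c,np.round(fit({c:ms[c]},p0,RL)[0],4)) for c in cams])
    for k,v in res.items(): print(k,np.round(v[0],4),round(v[1],3))
    for c in cams:
        o=cv2.resize(ims[c],None,fx=S,fy=S,interpolation=cv2.INTER_CUBIC)
        for k,v in res.items():
            cv2.polylines(o,hulls(c,v[0],{"lg":LG,"sm":SM,"rail":RL}[k]),True,(0,255,0),1)
        if c=="top": save(name,o[100*S:250*S,240*S:440*S])
    return {k:v[0] for k,v in res.items()}
E
python3 - <<'E'
from look import *
r=look("fit0",rail=True)
np.savez("r.npz",**r)
E
```

```text
Traceback (most recent call last):
  File "look.py", line 8, in look
    res[n]=fit(ms,[*xy,0],parts)
           ~~~^^^^^^^^^^^^^^^^^^
  File "h.py", line 34, in fit
    r=minimize(cost,s,method="Nelder-Mead",options=dict(initial_simplex=[s,s+[.02,0,0],s+[0,.02,0],s+[0,0,.1]],maxiter=120,xatol=2e-4,fatol=1e-4))
  File "h.py", line 28, in cost
    r=np.zeros(b.shape,np.uint8);[cv2.fillConvexPoly(r,h,1) for h in hulls(c,p,parts)]
                                                                     ~~~~~^^^^^^^^^^^
  File "h.py", line 21, in hulls
    P=np.array([proj(cam,X) for X in pts(p,q)]);out.append(cv2.convexHull(np.float32((P+.5)*S)).astype(np.int32))
                ~~~~^^^^^^^
  File "h.py", line 8, in proj
    m=ctrl.camera_model(cam);p=np.array(m["intrinsics"])@(np.array(m["R"])@np.array(X)+np.array(m["t"]));return p[:2]/p[2]
ValueError: time passes only in moves, steps and waits
```

```bash
sed -i 's/^def ray/_c={}\ndef cm(c):\n    if c not in _c: _c[c]=ctrl.camera_model(c)\n    return _c[c]\ndef ray/; s/m=ctrl.camera_model(cam)/m=cm(cam)/' h.py
python3 - <<'E'
from look import *
r=look("fit0",rail=True)
np.savez("r.npz",**r)
print(ctrl.sense()["time"])
E
```

```text
lg [('top', array([ 0.545 , -0.1063, -0.1276])), ('scene', array([ 0.5541, -0.1002, -0.1462]))]
sm [('top', array([ 0.5503,  0.1083, -0.2625])), ('scene', array([ 0.559 ,  0.1139, -0.2574]))]
rail [('top', array([ 0.6763,  0.0524, -0.0779])), ('scene', array([ 0.6787,  0.0544, -0.0789]))]
lg [ 0.5489 -0.1039 -0.1391] 0.085
sm [ 0.553   0.1101 -0.2865] 0.106
rail [ 0.6772  0.0528 -0.0774] 0.159
1.3
```

View pics/fit0.png

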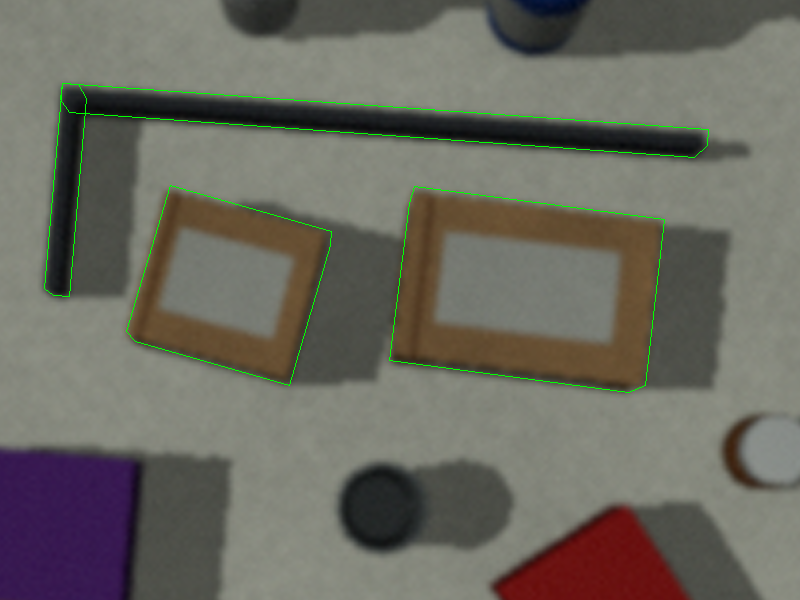

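The overlay matches both cartons and the rail, and there is clear floor between them and the cup. In the rail frame, large is at about (-0.115, -0.166) and small at about (-0.126, 0.049). The plan is to push both in +x with open fingers as a flat pusher, then push the large one in +y so it closes up the whole row.

```bash
cat > mv.py <<'E'
from h import *
from scipy.spatial.transform import Rotation as Ro
A=-.075;O=np.array([.676,.053]);c,s=np.cos(A),np.sin(A)
def W(u,v,z): return np.array([O[0]+c*u-s*v,O[1]+s*u+c*v,z])
def tor(p): d=np.array(p[:2])-O;return np.array([c*d[0]+s*d[1],-s*d[0]+c*d[1]])
def rot(ang,pos):  # tool y at world angle ang
    best=None
    for a in(ang,ang+np.pi):
        y=np.array([np.cos(a),np.sin(a),0]);z=np.array([0,0,-1.]);R=np.c_[np.cross(y,z),y,z]
        q=Ro.from_matrix(R).as_quat();j=ctrl.inverse_kinematics(pos,q)
        if j is None: continue
        d=np.abs(np.array(j)-ctrl.sense()["joints"]).max()
        if best is None or d<best[0]: best=(d,q)
    return best[1]
def push(axis,start,end,op,f,feed=.06,z=.03,back=.03):
    """axis 'u'/'v': push direction; start,end (u,v) rail coords of TCP"""
    ang=A+(np.pi/2 if axis=="u" else 0)
    hi=W(*start,.15);q=rot(ang,hi)
    ctrl.goto(hi,q);ctrl.grip(op)
    if ctrl.servo_line(W(*start,z),feed=.12,f_stop=15): print("blocked descending",ctrl.sense()["tool_pos"]);return
    st=ctrl.servo_line(W(*end,z),feed=feed,f_stop=f)
    x=ctrl.sense();t=tor(x["tool_pos"])
    print(axis,"stop",st,"tcp uv",np.round(t,4),"F",np.round(x["contact_force"],1),"t",round(x["time"],2))
    b=t-np.array([back,0] if axis=="u" else [0,back])
    ctrl.servo_line(W(*b,z),feed=.1);ctrl.servo_line(W(*b,.15),feed=.25)
E
python3 - <<'E'
from mv import *
push("u",(-.21,-.166),(-.125,-.166),.085,18)
push("u",(-.22,.0485),(-.115,.0485),.065,18)
from look import look
p=tor([0,0])
r=look("x1",lg=W(-.06,-.166,0)[:2],sm=W(-.055,.05,0)[:2])
for k in r: print(k,tor(r[k]),r[k][2]-A)
E
```

```text
u stop True tcp uv [-0.132  -0.1657] F [-0.1  0.4 -0.4] t 5.49
u stop True tcp uv [-0.1222  0.0486] F [-1.1 -0.6 -0.2] t 11.82
lg [ 0.6021 -0.1046 -0.0727] 0.09
sm [ 0.6296  0.1111 -0.012 ] 0.559
lg [-0.06184366 -0.16264294] 0.0023171612263043068
sm [-0.05060419  0.0544934 ] 0.06304122300346246
```

View pics/x1.png

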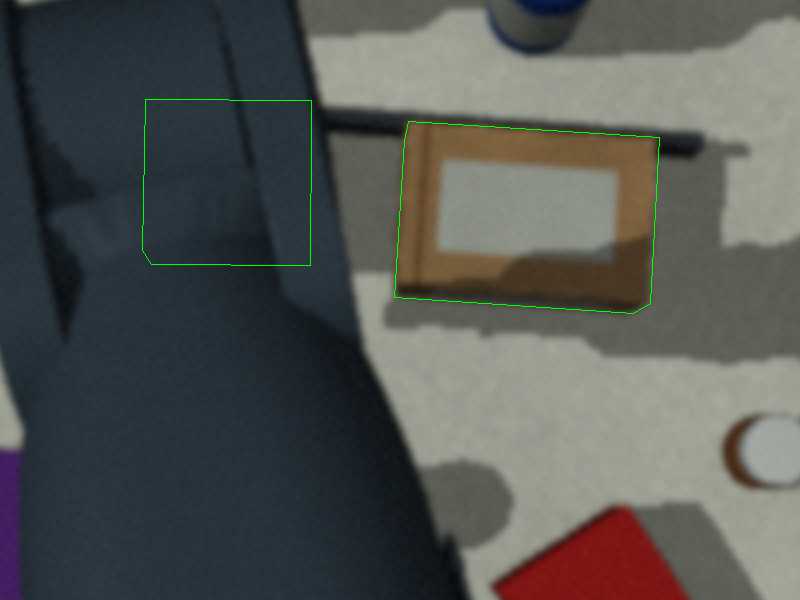

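The large carton is flush with the back rail. The arm hides the small one, but its stop position fits flush contact. Now the +y push.

Run:
```python
from mv import *
push("v",(-.06,-.305),(-.06,-.125),.045,30,feed=.05)
ctrl.goto(W(-.1,-.40,.25),ctrl.sense()["ee_rot"])
from look import look
r=look("v1",lg=W(-.06,-.04,0)[:2],sm=W(-.055,.11,0)[:2],rail=True)
for k in r: print(k,tor(r[k]),r[k][2]-A)
print(ctrl.sense()["time"])
```

```text
v stop True tcp uv [-0.0605 -0.1413] F [-0.5 -4.9  1.6] t 18.72
lg [('top', array([ 0.6126,  0.0368, -0.0877])), ('scene', array([ 0.6165,  0.0342, -0.0668]))]
sm [('top', array([ 0.6245,  0.1554, -0.1268])), ('scene', array([ 0.6125,  0.0009, -0.0922]))]
rail [('top', array([ 0.6774,  0.0526, -0.0809])), ('scene', array([ 0.6786,  0.0559, -0.0814]))]
lg [ 0.6121  0.0328 -0.0814] 0.37
sm [ 0.6119  0.0039 -0.102 ] 0.559
rail [ 0.6784  0.0523 -0.082 ] 0.43
lg [-0.06224439 -0.02490984] -0.00637597955186385
sm [-0.06029067 -0.05374714] -0.027036811168699923
rail [ 0.00241813 -0.00047896] -0.006982484177383133
20.9833
```

View pics/v1.png

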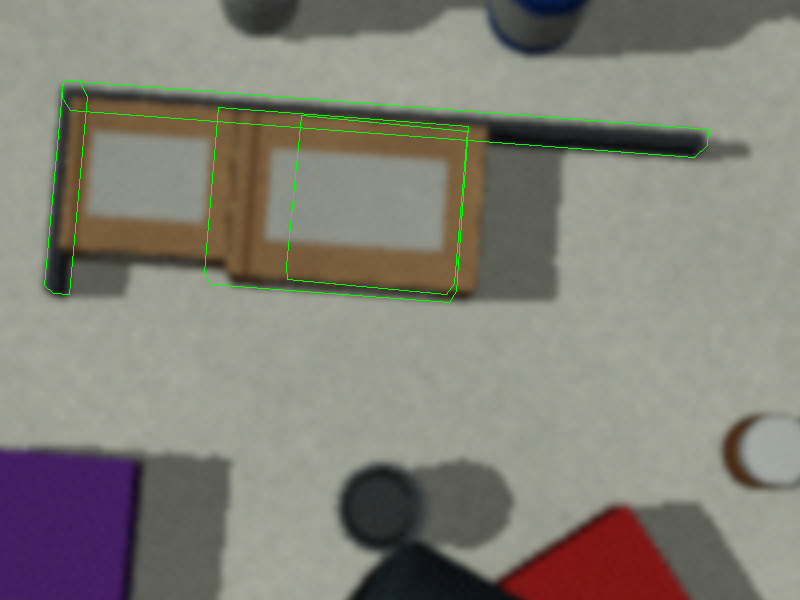

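The row is closed: small sits in the corner at about crop (145,180), and large touches it at about (355,200). The fits are off only because the two cartons now merge into one blob. The fingers stopped at y = -0.141, which is what zero gaps predict. I'll press each carton once against the back rail to confirm it is flush.

Run:
```python
from mv import *
push("u",(-.15,-.04),(-.122,-.04),.085,15,feed=.03)
push("u",(-.145,.108),(-.112,.108),.045,15,feed=.03)
ctrl.goto(W(-.1,-.40,.25),ctrl.sense()["ee_rot"])
im=ctrl.get_image("top");o=cv2.resize(im,None,fx=S,fy=S,interpolation=cv2.INTER_CUBIC)
cv2.polylines(o,hulls("top",[*W(-.06,-.04,0)[:2],A],LG)+hulls("top",[*W(-.055,.11,0)[:2],A],SM),True,(0,255,0),1)
save("end",o[400:1000,960:1760]);print(ctrl.sense()["time"])
```

```text
u stop True tcp uv [-0.1314 -0.0401] F [ 0.3  0.1 -0.4] t 24.68
u stop True tcp uv [-0.123   0.1078] F [ 0.3  0.4 -0.1] t 28.79
31.8083
```

View pics/end.png

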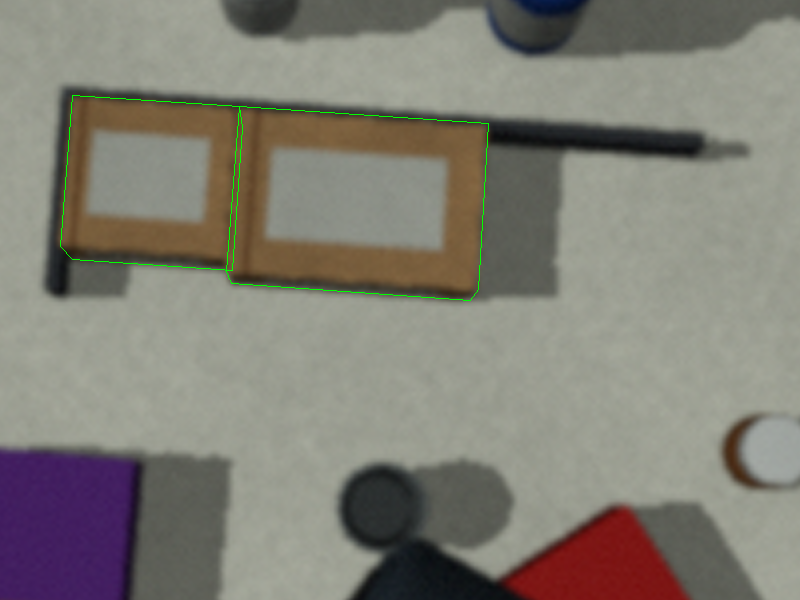

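The ideal closed-row outlines land on both cartons (small at crop (145,180), large at (355,200)). The cup and jar have not moved. Handing in.

```bash
python3 -c "
from rig import ctrl
print(ctrl.close_job())"
```

```text
the job is handed in; nothing more can be done
None
```

The job is handed in at about 32 s of the 58 s allowed: the small carton is against the end stop, the large one is against it, both are flush with the back rail, and the arm touched no bystander as far as the top pictures show; no verdict came back.

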